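# Unclamp and open the curing box

### The arm

A 7-joint arm with a two-finger parallel gripper is mounted at the origin on a cart in front of the work surface, level with it; the furniture and walls round the work are solid. World frame = base frame: x ahead of the robot, y to its left, z up, the work surface at z = 0. Lengths are in m, angles in rad, forces in N, time in s.
With the tool pointing down it reaches from about 0.4 to 0.85 m from the base axis. Payload 10.4 kg.
Tool frame: the origin (TCP) lies midway between the tips of the shut fingers; the grasp point (between the pads) lies 19 mm behind it; z points along the fingers, y is the line along which they close (so a half turn about z gives the same grasp; the last joint's range is limited). The gripper opens to 87 mm and grips with 3 to 60 N. Pads are 19 mm wide; open, the fingers measure 117 mm over their backs; the gripper's body (75 mm by 190 mm) begins 51 mm behind the grasp point.
Start: joints at [1.278, 0.332, -0.065, 1.46, 0.022, 1.35, -0.088], TCP at [0.167, -0.602, 0.223] pointing down, gripper open.
Joint ranges: [-2.6, 2.6], [-0.5, 2.12], [-1.47, 1.34], [0.16, 2.42], [-1.27, 4.41], [0.06, 2.06], [-2.6, 2.6]. Speed limits (rad/s): [2.22, 2.22, 2.79, 2.79, 3.14, 3.14, 3.14].

### API

Orientations are given as a unit quaternion [x, y, z, w].
In Python, from bench import r gives the robot as it stands.
- The arm moves only by the tool apply_moves, never from a script. Its argument "steps" is a list of rows, each a list of 7 numbers: the turn, a rotation vector about the tool's x, y, z in rad, then the shift along the tool's x, y, z in mm, then the opening, from -1 (shut) to 1 (fully open). In form: [[ax, ay, az, x, y, z, claw], ...]. A call has 1 to 20 rows; each row is the pose to reach, as a shift and turn from the pose commanded when the call began, along the tool's axes at that moment; what a row does not reach only later rows make up. A row lasts 1/12 s, in which the tool goes at most 41.7 mm and 7.16 degrees, less where a joint would pass 70% of its speed; a pose out of reach is approached as far as the arm can. A call with a gripper value outside its range is refused whole. The fingers move at their own pace and stop on an object; "force" is the grip in N (left out, the last holds). Time passes only in rows, so rows that repeat a pose let the fingers close. It gives the time, the measured TCP pose, the force, the opening and the grip force at its end, in the units of the state.
- r.read_state(): the state, without advancing time (a new reading comes with each control period).
- r.camera(name): name is "scene" or "side" or "wrist"; returns a dict with "pixels" (400x640x3 uint8, red, green, blue), "z_map" (400x640 float32, m along the optical axis (not along the pixel's ray), 0 where there is no reading), "fovy" (degrees; the focal length in pixels is half the picture's height over the tangent of half this angle, whatever the lens; pixels are square), "cx", "cy" (the principal point, pixels), "position" and "orientation" of the camera in the world. Camera axes: x right, y down, z forward; pixel columns grow to the right and rows downward; lengths in m; the calibration is good to about 2 mm. A picture is of the moment at which its call begins.
- r.close_job(): hands the job in; it is judged then, once.
The state is a dict: "time": time; "joint_positions": joint angles; "joint_vel": joint speeds; "joint_torque": joint torques, N m; "ee_pos": TCP position; "eef_rot": TCP orientation; "ft_force": force on the tool from outside, world axes, zero at the start; "torque": the same for the moment, N m; "width": finger opening in m; "grip_force": force on a finger pad.
Only numpy, scipy, OpenCV 4.12 (cv2) and the standard library are available. Lean on these libraries where they do the work, as an engineer would, in place of code of your own. Each camera call takes 0.05 s, during which the arm holds its last target. There are 200 camera calls.

### The job

Open the curing box: take the T-handled key out of its stand and use it to loosen both slotted clamp screws on the front of the box, turning each counterclockwise (seen from above) about a quarter turn until its yellow clamp dog is swung clear of the lid, without touching the screws with the robot itself. Put the key back in its stand, and only then swing the lid up by its handle until it stands upright or a little beyond, and let go. Leave the jars, the cup and the tape roll where they are.

Things in the scene. Friction and masses are not known exactly. Their poses are not given: they have to be found in the camera images.
- curing_box: Green steel box fixed to the bench, 200 (x) x 250 (y) mm, 100 mm high with its lid shut (raised lid panel: 103 mm). Origin: centre of the underside; own +x points away from the robot to the hinged side; on the front (own -x) stand the two screw lugs, blocks 44 mm wide, 82 mm high, reaching 142 mm ahead of the origin.
- lid (a joint): Hinge of the lid along the box's far top edge: 0 = shut, grows as the front edge rises, 1.57 = upright, stop at 1.75. Friction hinge: the lid stays wherever it is left; raising it takes about 7 N at the handle. The shut lid is held down while a clamp dog lies over its front edge.
- lid_hinge (a point): Point on the lid's hinge axis, in its middle; box frame (104, 0, 92) mm. The axis runs along the box's y.
- lid_handle (a point): Middle of the lid's handle, a round steel bar 10 mm thick, 90 mm long along the box's y, on two end posts. Lid shut: box frame (-74, 0, 135) mm, bar centre 32 mm above the raised lid panel; the lid's front edge lies 28 mm ahead of it. From the hinge axis it lies 178 mm along the lid and 43 mm off it. Moves with the lid: upright, it is on the far side.
- screw_left_slot (a point): Centre of the slot floor of the left (+y) screw, on its vertical turning axis, box frame (-122, 85, 112) mm. Brass head 35 mm across, its top 12 mm above this point; slot 9 mm wide, 12 mm deep, open at both ends. Own x runs along the slot and along the yellow clamp dog, and turns with them.
- screw_right_slot (a point): The same for the right (-y) screw, at box frame (-122, -85, 112) mm.
- screw_left (a joint): Turn of the left captive screw, counterclockwise from above: 0 = fully clamped, slot and dog along the box's +x, the dog (34 mm from the axis, 14 mm wide) over the lid's edge; loose and clear of the lid from 1.2; stop at 1.6. Stiff (0.12 N m), stays where left, does not rise. May start turned by up to 0.3, still clamped.
- screw_right (a joint): The same for the right captive screw, also loosened counterclockwise.
- key_stand: Dark steel stand, fixed to the bench, 90 x 110 mm, 100 mm high: a top plate (14 mm thick) with an oblong through hole 36 mm along its own y by 26 mm along its own x. Origin: centre of the underside.
- stand_mouth (a point): Centre of that hole at the plate's top, 100 mm above the bench. With the key home, the key's origin is 80 mm below this point.
- key: T-handled flat-blade key, 122 mm tall, 0.16 kg, upright in the stand, its hub resting on the plate. Origin: middle of the blade's tip, own z up. Blade along own y: 24 mm wide, 4.5 mm thick (lowest 4 mm: 22 x 2.5), up to 17 mm; shank 14 mm thick up to 80 mm; black hub 64 (y) x 20 (x) mm, 80 to 98 mm above the tip. Seated in a screw, its tip stands on the slot floor.
- key_bar (a point): Centre of the key's orange grip bar, 109 mm above the blade tip: 80 mm long along the key's own y (parallel to the blade), 22 mm wide along own x, 26 mm high.
- jar_red: Clear jar of red-brown grit, 112 mm wide, 73 mm high, bystander. Origin: centre of the underside.
- jar_green: Clear jar of green grit, 112 mm wide, 73 mm high, bystander. Origin: centre of the underside.
- cup: White mixing cup, 77 mm wide, 88 mm high, bystander. Origin: centre of the underside.
- tape: Roll of brown tape lying flat, 90 mm wide, 48 mm high, bystander. Origin: centre of the underside.
Not all that is in view belongs to the job. Of the things like the key, leave any that is purple; of the rest the larger one is meant.

How it is judged:
On the way, in this order (a step that is already met when the one before it is completed fails the run):
1. the key is lifted out of its stand, with both screws still clamped (z of key in the frame of stand_mouth above 0 m and value of joint each of screw_left, screw_right below 0.5 rad), for 0.1 s.
2. both screws are turned loose (1.2 rad or more) while the lid is still shut and the key is out of its stand (value of joint each of screw_left, screw_right above 1.2 rad and value of joint lid below 0.1 rad and horizontal distance between key and stand_mouth above 0.05 m), for 0.1 s.
3. the key is home in its stand and let go, with the lid still shut (horizontal distance between key and stand_mouth below 0.015 m and z of key in the frame of stand_mouth below -0.074 m and angle between key's own z axis and vertical below 0.12 rad and contact force between the fingers and key below 0.2 N and value of joint lid below 0.1 rad), for 0.1 s.
At the end, for the whole second after the job is handed in: The lid stands open at 1.35 rad or more and at rest; both screws are at 1.2 rad or more; the key hangs in its stand, within 15 mm of the hole's centre, within 6 mm of fully down and upright within 0.12 rad (value of joint lid above 1.35 rad and velocity of joint lid between -0.05 and 0.05 rad/s and value of joint each of screw_left, screw_right above 1.2 rad and horizontal distance between key and stand_mouth below 0.015 m and z of key in the frame of stand_mouth below -0.074 m and angle between key's own z axis and vertical below 0.12 rad); the robot touches nothing.
It fails at once if the robot itself touches a screw (more than 2 N) (contact force between any of the arm, the fingers and screw_left above 2 N or contact force between any of the arm, the fingers and screw_right above 2 N).
It fails at once if the lid is raised before both screws are loose (value of joint lid above 0.15 rad and value of joint any of screw_left, screw_right below 1.1 rad).
It fails at once if a jar, the cup or the tape roll is moved more than 30 mm (distance of any of jar_red, jar_green, cup, tape from where it was at the start of the episode above 0.03 m).
It also fails if it takes over 72 s, if anything falls off the work surface, if the arm or the gripper's body presses on something with over 40 N, if the wrist force passes 120 N, or if a joint passes its speed limit or range.

## Working session

There is one attempt and no reset: what is moved stays moved. The work goes in short steps, Python scripts to look and compute and a tool call to move; the robot and the scene stay as the last step left them, time stands still between calls to the robot, and variables do not carry over. Pictures are saved under pics/ and viewed, at most 10 in all, crops included, and the job is handed in when it is done.

Besides the shell and the picture viewer there is one more tool, called after ">>>" by a JSON object that holds its "fn" and its "kwargs", one argument or row to a line. apply_moves: Moves the arm, as the interface text tells. Its arguments: {"type":"object","properties":{"steps":{"type":"array","items":{"type":"array","items":{"type":"number"}}},"force":{"type":"number"}},"required":["steps"]}

```bash
ls; mkdir -p pics; cat > h.py <<'E'
import numpy as np, cv2
from scipy.spatial.transform import Rotation as R
from bench import r
def cam(n):
    c=r.camera(n); c['f']=200/np.tan(np.radians(c['fovy'])/2); c['R']=R.from_quat(c['orientation']).as_matrix(); c['p']=np.array(c['position']); return c
def pts(c):
    z=c['z_map']; v,u=np.mgrid[0:z.shape[0],0:z.shape[1]]
    P=np.stack([(u-c['cx'])/c['f']*z,(v-c['cy'])/c['f']*z,z],-1)
    return P@c['R'].T+c['p']
def ray(c,u,v,h):
    d=c['R']@np.array([(u-c['cx'])/c['f'],(v-c['cy'])/c['f'],1]); return c['p']+d*(h-c['p'][2])/d[2]
def save(n,img): cv2.imwrite('pics/'+n+'.png',img[...,::-1])
E
python3 - <<'E'
from h import *
s=r.read_state(); print(s)
for n in ['scene','side','wrist']:
    c=cam(n); np.savez('/tmp/'+n+'.npz',**c); save(n+'0',c['pixels']); print(n,c['p'],c['R'].round(2).tolist(),c['f'],c['cx'],c['cy'])
E
```

```text
pics
{'time': 0.0, 'joint_positions': array([ 1.27841282,  0.33283098, -0.06467554,  1.46095438,  0.02161268,
        1.34987188, -0.08848638]), 'joint_vel': array([ 0.00018005,  0.0003451 , -0.00095733,  0.00043046,  0.00131739,
       -0.00087832,  0.00026821]), 'joint_torque': array([-1.06505853e-03, -6.23273921e+01,  2.38095748e-02, -3.89900136e+01,
       -6.14511967e-02,  3.99644079e-02,  7.18273850e-05]), 'ee_pos': array([ 0.16645117, -0.60203105,  0.22177317]), 'eef_rot': array([ 9.90914684e-01,  1.34490228e-01, -1.33625010e-04, -6.71296625e-04]), 'ft_force': array([-0.51484698,  0.32937912, -0.51536532]), 'torque': array([ 0.02536809, -0.01208557, -0.00387599]), 'grip_force': 0.0, 'width': 0.08688367962654929}
scene [0.02872512 0.88730236 0.92866956] [[-0.87, -0.32, 0.37], [-0.49, 0.54, -0.68], [0.02, -0.78, -0.63]] 438.65423127933593 318.5617620051947 192.66583527923086
side [0.32785229 1.27472069 0.92045129] [[-0.99, -0.07, 0.12], [-0.14, 0.54, -0.83], [-0.01, -0.84, -0.55]] 396.8727648461863 328.44169147449446 200.56173433070344
wrist [ 0.23087575 -0.58479137  0.38430372] [[0.27, -0.93, -0.24], [-0.96, -0.26, -0.07], [-0.0, 0.25, -0.97]] 327.6268607343131 318.5259913728407 203.130684153557
```

View pics/scene0.png

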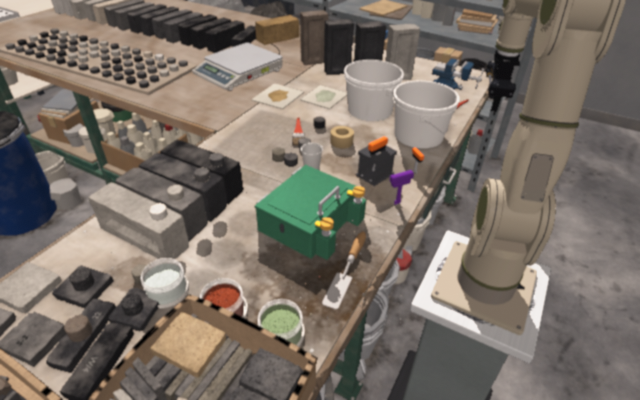

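View pics/side0.png

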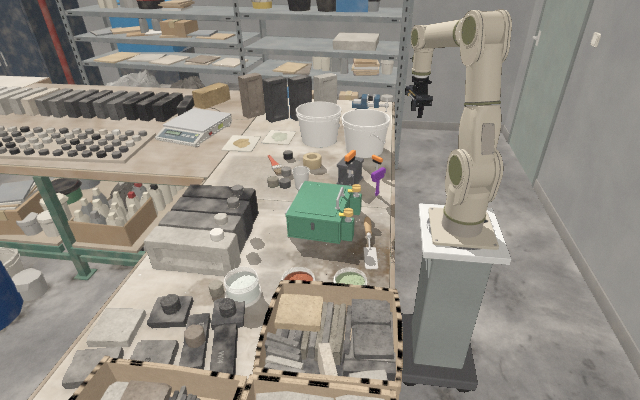

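The scene view shows the green box at (312,210), with yellow dogs at (325,226) and (356,192). The stand, with the orange bar of the large key, is at (377,150). A smaller orange key is at (418,155) and the purple one at (402,182). The side view agrees: bar at (349,156), box at (322,212).

```bash
python3 - <<'E'
from h import *
for n in ['scene','side']:
    c=dict(np.load('/tmp/'+n+'.npz')); P=pts(c); hsv=cv2.cvtColor(c['pixels'],cv2.COLOR_RGB2HSV)
    H,S,V=[hsv[...,i].astype(int) for i in range(3)]
    def comps(name,m,mn):
        m=m&(c['z_map']>0)&(P[...,2]>0.01)&(P[...,2]<.3)&(P[...,0]>.2)&(P[...,0]<1)&(abs(P[...,1])<.7)
        k,l,st,ce=cv2.connectedComponentsWithStats(m.astype(np.uint8))
        for i in range(1,k):
            if st[i,4]>=mn:
                q=P[l==i]; print(n,name,ce[i].round(0),st[i,4],'med',np.median(q,0).round(3),'lo',np.percentile(q,4,0).round(3),'hi',np.percentile(q,96,0).round(3))
    comps('orange',(H>=3)&(H<=13)&(S>190)&(V>150),8)
    comps('yellow',(H>=15)&(H<=30)&(S>150)&(V>120),8)
    comps('green',(H>=65)&(H<=85)&(S>120),100)
    comps('dark',(V<70)&(S<90),60)
    # box top panel
    m=(H>=60)&(H<=88)&(S>100)&(abs(P[...,2]-.101)<.006)&(P[...,0]>.3)
    q=P[m][:,:2].astype(np.float32); print('top',len(q),cv2.minAreaRect(q))
    m=(V<80)&(S<100)&(abs(P[...,2]-.1)<.006)&(P[...,0]>.3)&(P[...,1]<0)&(P[...,1]>-.6)
    q=P[m][:,:2].astype(np.float32); print('stand',len(q), cv2.minAreaRect(q) if len(q) else 0)
E
```

```text
scene orange [377. 144.] 114 med [ 0.452 -0.295  0.137] lo [ 0.437 -0.329  0.126] hi [ 0.469 -0.266  0.144]
scene orange [418. 153.] 52 med [ 0.333 -0.382  0.088] lo [ 0.315 -0.395  0.081] hi [ 0.355 -0.366  0.092]
scene yellow [357. 192.] 114 med [ 0.409 -0.048  0.121] lo [ 0.393 -0.066  0.107] hi [ 0.436 -0.036  0.125]
scene yellow [325. 223.] 147 med [0.423 0.121 0.121] lo [0.408 0.103 0.107] hi [0.451 0.133 0.127]
scene dark [377. 163.] 709 med [ 0.43  -0.284  0.065] lo [ 0.406 -0.332  0.013] hi [ 0.499 -0.249  0.104]
scene dark [185. 161.] 159 med [0.947 0.088 0.121] lo [0.891 0.075 0.114] hi [0.997 0.112 0.124]
scene dark [290. 162.] 76 med [ 0.722 -0.174  0.037] lo [ 0.707 -0.188  0.024] hi [ 0.762 -0.165  0.05 ]
scene dark [210. 194.] 2480 med [0.794 0.145 0.09 ] lo [0.789 0.025 0.017] hi [0.87  0.264 0.132]
scene dark [ 86. 282.] 325 med [0.879 0.542 0.039] lo [0.873 0.504 0.023] hi [0.901 0.565 0.062]
scene dark [ 82. 294.] 267 med [0.861 0.581 0.02 ] lo [0.846 0.496 0.011] hi [0.941 0.598 0.027]
scene dark [109. 333.] 2767 med [0.722 0.611 0.029] lo [0.663 0.522 0.013] hi 
[... 569 characters left out ...]
01889038, 0.20033471286296844), 84.49752807617188)
stand 224 ((0.4627660810947418, -0.19725778698921204), (0.2928006947040558, 0.0976734608411789), 84.05022430419922)
side dark [249. 211.] 421 med [0.794 0.097 0.077] lo [0.79  0.027 0.018] hi [0.826 0.178 0.123]
side dark [176. 306.] 73 med [0.878 0.552 0.045] lo [0.875 0.535 0.029] hi [0.89  0.565 0.058]
side dark [228. 312.] 72 med [0.723 0.552 0.038] lo [0.709 0.531 0.026] hi [0.744 0.556 0.054]
side dark [206. 341.] 60 med [0.759 0.634 0.019] lo [0.741 0.565 0.012] hi [0.779 0.696 0.028]
top 0 ((0.0, 0.0), (0.0, 0.0), 0.0)
stand 59 ((0.4399421215057373, -0.29120129346847534), (0.08790675550699234, 0.05674908682703972), 67.38197326660156)
```

```bash
python3 - <<'E'
from h import *
a=dict(np.load('/tmp/scene.npz'))['pixels'][120:260,250:450]
save('crop0',cv2.resize(a,(800,560),interpolation=cv2.INTER_CUBIC))
E
```

```text
(no output)
```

View pics/crop0.png

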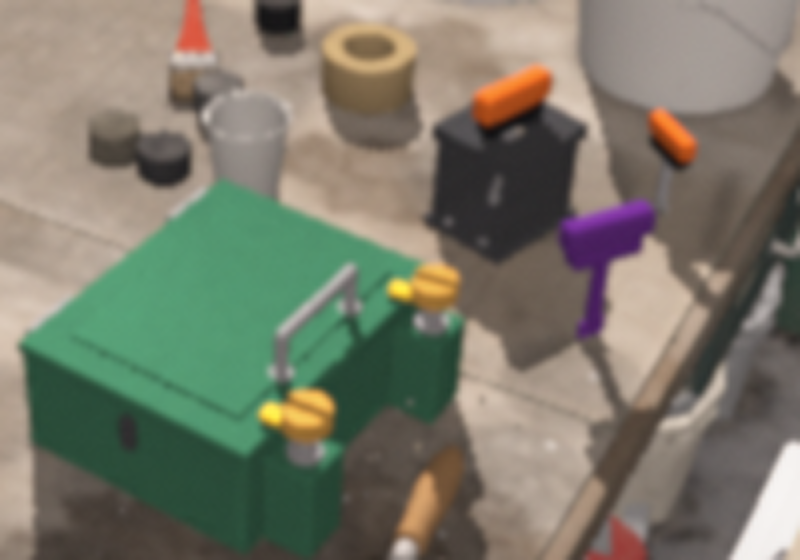

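The crop shows both slots still close to the box's x direction, with the yellow dogs pointing at the lid. The key hub sits in the stand and the tape is beyond it. I'm moving the wrist camera over the area for a closer look.

>>> {"fn": "apply_moves", "kwargs": {
  "steps": [
    [0, 0, 0, 0, 0, -60, 1],
    [0, 0, 0, 0, 0, -120, 1],
    [0, 0, 0, 0, 0, -178, 1],
    [0, 0, 0, 0, 0, -178, 1],
    [0, 0, 0.27, 408, -408, -178, 1],
    [0, 0, 0.27, 408, -408, -178, 1],
    [0, 0, 0.27, 408, -408, -178, 1],
    [0, 0, 0.27, 408, -408, -178, 1],
    [0, 0, 0.27, 408, -408, -178, 1],
    [0, 0, 0.27, 408, -408, -178, 1],
    [0, 0, 0.27, 408, -408, -178, 1],
    [0, 0, 0.27, 408, -408, -178, 1],
    [0, 0, 0.27, 408, -408, -178, 1],
    [0, 0, 0.27, 408, -408, -178, 1],
    [0, 0, 0.27, 408, -408, -178, 1],
    [0, 0, 0.27, 408, -408, -178, 1],
    [0, 0, 0.27, 408, -408, -178, 1],
    [0, 0, 0.27, 408, -408, -178, 1],
    [0, 0, 0.27, 408, -408, -178, 1],
    [0, 0, 0.27, 408, -408, -178, 1]
  ]
}}

```text
time: 1.82
ee_pos: [0.4516, -0.0984, 0.4004]
eef_rot: [1.0, 0.002, -0.0, -0.0]
ft_force: [-0.6, -0.5, -0.2]
width: 0.0869
grip_force: 0.0
```

```bash
cat >> h.py <<'E'
def goal(p,adeg):
    s=r.read_state(); T=R.from_quat(s['eef_rot']); a=np.radians(adeg)
    G=R.from_matrix(np.array([[np.cos(a),np.sin(a),0],[np.sin(a),-np.cos(a),0],[0,0,-1]]))
    d=T.inv().apply(np.array(p)-s['ee_pos'])*1000; t=(T.inv()*G).as_rotvec()
    print('MOVE turn',t.round(3),'shift',d.round(1),'rows',np.ceil(max(np.linalg.norm(d)/41.7,np.degrees(np.linalg.norm(t))/7.16)))
E
python3 - <<'E'
from h import *
print(r.read_state()['joint_positions'].round(2))
c=cam('wrist'); np.savez('/tmp/w1.npz',**c); save('w1',c['pixels'])
P=pts(c); hsv=cv2.cvtColor(c['pixels'],cv2.COLOR_RGB2HSV)
H,S,V=[hsv[...,i].astype(int) for i in range(3)]
Z=P[...,2]
def comps(name,m,mn):
    m=m&(c['z_map']>0)
    k,l,st,ce=cv2.connectedComponentsWithStats(m.astype(np.uint8))
    for i in range(1,k):
        if st[i,4]>=mn:
            q=P[l==i]; print(name,ce[i].round(0),st[i,4],np.median(q,0).round(4),[np.round(x,4) for x in cv2.minAreaRect(q[:,:2].astype(np.float32))])
comps('orange top',(H>=3)&(H<=13)&(S>180)&(V>140)&(Z>.132),30)
comps('yellow',(H>=15)&(H<=30)&(S>130)&(V>110)&(Z>.1),20)
comps('lid',(H>=60)&(H<=88)&(S>90)&(abs(Z-.103)<.004),300)
comps('boxtop',(H>=60)&(H<=88)&(S>90)&(abs(Z-.1)<.008),300)
comps('stand',(V<90)&(S<110)&(abs(Z-.1)<.007),100)
comps('bar',(S<80)&(abs(Z-.138)<.006),30)
comps('purple',(H>=130)&(H<=155)&(S>130)&(Z>.02),30)
E
```

```text
[ 0.72 -0.04 -0.58  1.51 -0.02  1.66 -1.42]
yellow [477. 168.] 926 [ 0.457  -0.3034  0.1418] [array([ 0.4555, -0.3097]), array([0.0871, 0.0228]), np.float64(68.7595)]
yellow [164. 185.] 765 [0.4264 0.1165 0.1223] [array([0.4297, 0.1129]), array([0.0357, 0.0513]), np.float64(72.7185)]
yellow [286. 196.] 633 [ 0.4125 -0.0528  0.1229] [array([ 0.4146, -0.0505]), array([0.049 , 0.0348]), np.float64(26.7305)]
yellow [129. 274.] 1000 [ 0.4816 -0.0514  0.4884] [array([ 0.4792, -0.0513]), array([0.0157, 0.0028]), np.float64(2.0239)]
yellow [512. 274.] 625 [ 0.4822 -0.1466  0.4896] [array([ 0.4801, -0.1467]), array([0.0144, 0.0028]), np.float64(0.4548)]
yellow [494. 253.] 41 [ 0.4834 -0.1463  0.4809] [array([ 0.4836, -0.1462]), array([0.0029, 0.0014]), np.float64(17.9533)]
yellow [477. 322.] 4577 [ 0.4742 -0.1377  0.4983] [array([ 0.4581, -0.1339]), array([0.0346, 0.0818]), np.float64(0.1517)]
lid [231.  96.] 26887 [0.5474 0.0194 0.1022] [array([0.5356, 0.0198]), array([0.2519, 0.2021]), np.float64(84.9934)]
boxtop [231.  96.] 27499 [0.5481 0.0191 0.1022] [array([0.5351, 0.0197]), array([0.2523, 0.2031]), np.float64(84.9436)]
stand [445. 177.] 1169 [ 0.4348 -0.2764  0.1003] [array([ 0.4571, -0.2936]), array([0.0748, 0.0857]), np.float64(73.1062)]
bar [222. 162.] 586 [0.4629 0.026  0.1395] [array([0.4623, 0.0262]), array([0.099 , 0.0101]), np.float64(85.156)]
bar [634. 216.] 292 [ 0.3904 -0.527   0.137 ] [array([ 0.3971, -0.5278]), array([0.0108, 0.0596]), np.float64(79.7996)]
purple [412. 195.] 387 [ 0.3933 -0.2572  0.0223] [array([ 0.3929, -0.254 ]), array([0.0562, 0.037 ]), np.float64(68.4184)]
```

View pics/w1.png

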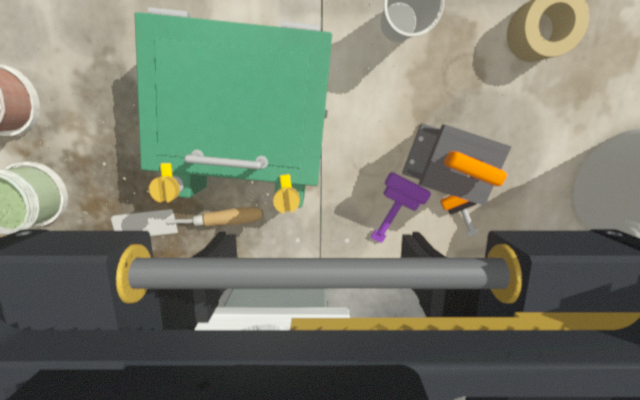

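The wrist view shows the key bar at (475,168) over the stand, with the purple key (405,190) and small orange key (458,202) low beside it. The screws are at (164,187) and (287,198), the lid handle at (228,162). I'm going above the key next.

```bash
python3 - <<'E'
from h import *
c=dict(np.load('/tmp/w1.npz')); P=pts(c); hsv=cv2.cvtColor(c['pixels'],cv2.COLOR_RGB2HSV); H,S,V=[hsv[...,i].astype(int) for i in range(3)]
m=(S>130)&(V>110)&(abs(P[...,2]-.142)<.002)&(P[...,1]<-.2)&(H<30); q=P[m][:,:2]
print(len(q),q.mean(0),cv2.minAreaRect(q.astype(np.float32)))
m=(H>=8)&(H<=22)&(S>180)&(V>140); m[:190]=0; m[:,:430]=0; m[230:]=0; m[:,480:]=0
print('small',np.median(P[m],0), P[m].max(0))
goal([0.456,-0.306,0.25],69)
E
```

```text
809 [ 0.45503072 -0.3048661 ] ((0.4549391269683838, -0.3050864338874817), (0.07734657824039459, 0.019407354295253754), 68.71283721923828)
small [ 0.38094747 -0.3266988   0.01969686] [ 0.41022987 -0.29521028  0.10145855]
MOVE turn [-0.000e+00  1.000e-03 -1.203e+00] shift [  4.8 205.8 150.3] rows 10.0
```

>>> {"fn": "apply_moves", "kwargs": {
  "steps": [
    [0, 0, -1.2, 4, 206, 150, 1],
    [0, 0, -1.2, 4, 206, 150, 1],
    [0, 0, -1.2, 4, 206, 150, 1],
    [0, 0, -1.2, 4, 206, 150, 1],
    [0, 0, -1.2, 4, 206, 150, 1],
    [0, 0, -1.2, 4, 206, 150, 1],
    [0, 0, -1.2, 4, 206, 150, 1],
    [0, 0, -1.2, 4, 206, 150, 1],
    [0, 0, -1.2, 4, 206, 150, 1],
    [0, 0, -1.2, 4, 206, 150, 1],
    [0, 0, -1.2, 4, 206, 150, 1],
    [0, 0, -1.2, 4, 206, 150, 1],
    [0, 0, -1.2, 4, 206, 150, 1]
  ]
}}

```text
time: 2.95
ee_pos: [0.4545, -0.3071, 0.2505]
eef_rot: [0.827, 0.563, -0.0, 0.0]
ft_force: [0.4, -0.1, 0.7]
width: 0.0869
grip_force: 0.0
```

```bash
python3 - <<'E'
from h import *
c=cam('wrist'); np.savez('/tmp/w2.npz',**c); save('w2',c['pixels']); P=pts(c); hsv=cv2.cvtColor(c['pixels'],cv2.COLOR_RGB2HSV); H,S,V=[hsv[...,i].astype(int) for i in range(3)]
m=(S>130)&(V>100)&(abs(P[...,2]-.142)<.003)&(P[...,1]<-.2)&(H<30)&(c['z_map']>0); q=P[m][:,:2]
print(len(q),q.mean(0),np.median(P[m][:,2]),cv2.minAreaRect(q.astype(np.float32)))
m=(V<110)&(S<110)&(abs(P[...,2]-.1)<.005)&(c['z_map']>0); q=P[m][:,:2]
print('stand',len(q),cv2.minAreaRect(q.astype(np.float32)))
print(r.read_state()['joint_positions'].round(2))
goal([0.455,-0.305,0.112],69)
E
```

```text
1985 [ 0.45563907 -0.30451598] 0.14184422129300195 ((0.4551117718219757, -0.30591514706611633), (0.07739275693893433, 0.020472638309001923), 69.14031219482422)
stand 2520 ((0.44565725326538086, -0.3003477156162262), (0.09237343817949295, 0.07043442875146866), 72.96957397460938)
[ 0.92  0.18 -0.46  1.6   0.08  1.38  0.07]
MOVE turn [-0.     0.    -0.008] shift [  2.   -0.4 138.6] rows 4.0
```

View pics/w2.png

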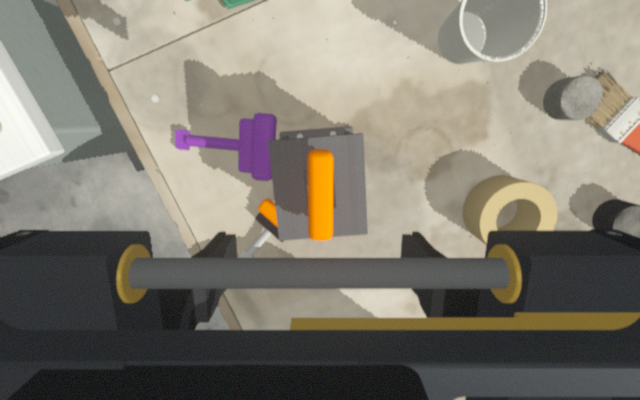

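The bar lies at (320,195), vertical in the picture, so the tool is lined up with it. Descending to grip.

>>> {"fn": "apply_moves", "kwargs": {
  "steps": [
    [0, 0, 0, 2, 0, 35, 1],
    [0, 0, 0, 2, 0, 70, 1],
    [0, 0, 0, 2, 0, 105, 1],
    [0, 0, 0, 2, 0, 125, 1],
    [0, 0, 0, 2, 0, 138, 1],
    [0, 0, 0, 2, 0, 138, 1],
    [0, 0, 0, 2, 0, 138, 1],
    [0, 0, 0, 2, 0, 138, -1],
    [0, 0, 0, 2, 0, 138, -1],
    [0, 0, 0, 2, 0, 138, -1],
    [0, 0, 0, 2, 0, 138, -1],
    [0, 0, 0, 2, 0, 138, -1],
    [0, 0, 0, 2, 0, 138, -1],
    [0, 0, 0, 2, 0, 138, -1],
    [0, 0, 0, 2, 0, 138, -1],
    [0, 0, 0, 2, 0, 138, -1],
    [0, 0, 0, 2, 0, 138, -1]
  ],
  "force": 60
}}

```text
time: 4.42
ee_pos: [0.4558, -0.3045, 0.1126]
eef_rot: [0.825, 0.565, -0.0, 0.0]
ft_force: [-0.1, -0.1, -0.8]
width: 0.0282
grip_force: 0.0
```

>>> {"fn": "apply_moves", "kwargs": {
  "steps": [
    [0, 0, 0, 0, 0, 0, -1],
    [0, 0, 0, 0, 0, 0, -1],
    [0, 0, 0, 0, 0, 0, -1],
    [0, 0, 0, 0, 0, 0, -1],
    [0, 0, 0, 0, 0, 0, -1]
  ]
}}

```text
time: 4.83
ee_pos: [0.4559, -0.3046, 0.1126]
eef_rot: [0.825, 0.565, 0.0, 0.0]
ft_force: [1.1, -0.2, -0.7]
width: 0.0217
grip_force: 59.9
```

>>> {"fn": "apply_moves", "kwargs": {
  "steps": [
    [0, 0, 0, 0, 0, -15, -1],
    [0, 0, 0, 0, 0, -45, -1],
    [0, 0, 0, 0, 0, -80, -1],
    [0, 0, 0, 0, 0, -120, -1],
    [0, 0, 0, 0, 0, -160, -1],
    [0, 0, 0, 0, 0, -168, -1],
    [0, 0, 0, 0, 0, -168, -1],
    [0, 0, 0.12, 28, -19, -168, -1],
    [0, 0, 0.24, 56, -38, -168, -1],
    [0, 0, 0.36, 84, -57, -168, -1],
    [0, 0, 0.48, 112, -76, -168, -1],
    [0, 0, 0.6, 140, -95, -168, -1],
    [0, 0, 0.72, 168, -114, -168, -1],
    [0, 0, 0.84, 196, -133, -168, -1],
    [0, 0, 0.96, 224, -152, -168, -1],
    [0, 0, 1.08, 252, -171, -168, -1],
    [0, 0, 1.2, 285, -192, -168, -1],
    [0, 0, 1.29, 285, -192, -168, -1],
    [0, 0, 1.29, 285, -192, -168, -1],
    [0, 0, 1.29, 285, -192, -168, -1]
  ]
}}

```text
time: 6.5
ee_pos: [0.3795, 0.0298, 0.2793]
eef_rot: [0.999, -0.044, -0.001, 0.0]
ft_force: [-0.6, -1.2, -2.6]
width: 0.0215
grip_force: 59.9
```

```bash
python3 - <<'E'
from h import *
c=cam('wrist'); np.savez('/tmp/w3.npz',**c); save('w3',c['pixels']); P=pts(c); hsv=cv2.cvtColor(c['pixels'],cv2.COLOR_RGB2HSV); H,S,V=[hsv[...,i].astype(int) for i in range(3)]
s=r.read_state(); print(s['ee_pos'],s['eef_rot'].round(3),s['joint_positions'].round(2),s['width'],s['grip_force'])
Z=P[...,2]
m=(H>=8)&(H<=32)&(S>110)&(V>90)&(Z>.1)&(Z<.135)&(c['z_map']>0)
k,l,st,ce=cv2.connectedComponentsWithStats(m.astype(np.uint8))
for i in range(1,k):
    if st[i,4]>100:
        q=P[l==i]; t=q[abs(q[:,2]-.124)<.003]; 
        print(ce[i],st[i,:],len(t),t.mean(0),[np.round(x,4) for x in cv2.minAreaRect(t[:,:2].astype(np.float32))])
E
```

```text
[0.3797312  0.02947528 0.27947439] [ 0.999 -0.044 -0.001 -0.   ] [ 0.78 -0.29 -0.79  1.9  -0.2   1.45 -1.62] 0.021396901625036057 59.94603373110294
[226.33192686 145.99929677] [ 207  115   40   55 1422] 781 [0.42250201 0.11520566 0.12425215] [array([0.4225, 0.1156]), array([0.0332, 0.0354]), np.float64(1.6307)]
[398.85294118 145.66544118] [ 381  115   39   55 1360] 739 [ 0.4078654  -0.0532812   0.12424443] [array([ 0.4077, -0.0533]), array([0.0322, 0.0351]), np.float64(5.0887)]
```

View pics/w3.png

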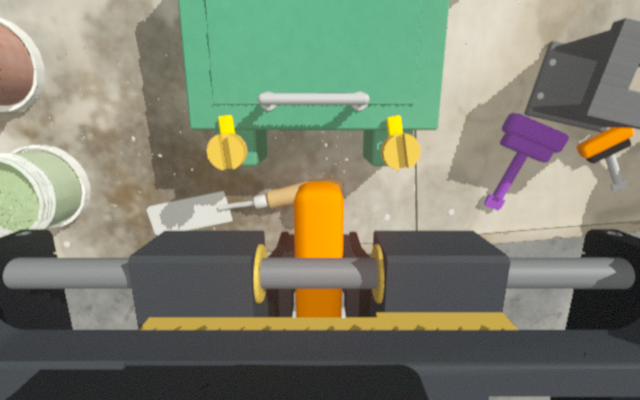

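The left screw head is at (227,152) with its dog at (226,123), the right head at (401,150) with its dog at (395,124), and the key is held at (320,220). Next I measure the slot directions.

```bash
python3 - <<'E'
from h import *
c=dict(np.load('/tmp/w3.npz')); P=pts(c); hsv=cv2.cvtColor(c['pixels'],cv2.COLOR_RGB2HSV); H,S,V=[hsv[...,i].astype(int) for i in range(3)]
print('hue/val dog',hsv[123,226],hsv[124,395],'head',hsv[152,220],hsv[150,227])
for name,(u,v),(x0,y0) in [('L',(227,152),(.4225,.1154)),('R',(401,150),(.4078,-.0533))]:
    # dog: rays onto plane z~.112?
    m=np.zeros(H.shape,bool); m[v-40:v-20,u-20:u+20]=1; m&=(H>=25)&(H<=34)&(S>180)&(V>150)
    q=P[m]; d=np.median(q,0); print(name,'dog',m.sum(),d, np.degrees(np.arctan2(d[1]-y0,d[0]-x0)), [np.round(x,3) for x in cv2.minAreaRect(q[:,:2].astype(np.float32))])
    # slot: dark points in head disc
    vv,uu=np.mgrid[0:400,0:640]; disc=((uu-u)**2+(vv-v)**2<15**2)
    z=P[...,2]; m=disc&(z<.1225)&(z>.105)
    t=disc&(V<np.percentile(V[disc],25))
    for nm,mm in [('depth',m),('dark',t)]:
        if mm.sum()<8: print(nm,mm.sum()); continue
        g=np.array([ray(c,a,b,.124)[:2] for b,a in zip(*np.nonzero(mm))]); vx,vy,X,Y=cv2.fitLine(g.astype(np.float32),cv2.DIST_L1,0,.01,.01).ravel()
        print(nm,mm.sum(),'ang',np.degrees(np.arctan(vy/vx)),X,Y)
a=c['pixels'][110:180,190:440]; save('crop3',cv2.resize(a,(800,224),interpolation=cv2.INTER_CUBIC))
E
```

```text
hue/val dog [ 29 255 255] [ 29 255 255] head [ 23 168 235] [ 22 167 182]
L dog 227 [0.44854817 0.1146752  0.10825929] -1.5938722803427259 [array([0.445, 0.073]), array([0.099, 0.015]), np.float64(84.54)]
depth 255 ang -0.99526024 0.41825834 0.11569411
dark 170 ang 1.1421716 0.4257644 0.11458793
R dog 186 [ 0.43487716 -0.05095105  0.10827047] 4.958000878527273 [array([ 0.438, -0.019]), array([0.085, 0.013]), np.float64(84.172)]
depth 266 ang 9.582622 0.4073746 -0.05364634
dark 174 ang 3.876169 0.40926978 -0.054936536
```

View pics/crop3.png

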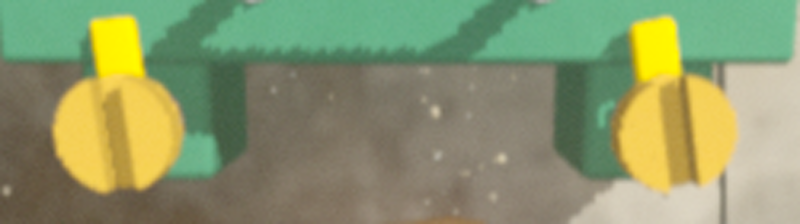

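```bash
python3 - <<'E'
from h import *
goal([0.423,0.1153,0.223],0.5)
E
```

```text
MOVE turn [-0.     0.002 -0.098] shift [ 35.6 -89.3  56.4] rows 3.0
```

>>> {"fn": "apply_moves", "kwargs": {
  "steps": [
    [0, 0, -0.05, 15, -35, 0, -1],
    [0, 0.002, -0.098, 30, -70, 0, -1],
    [0, 0.002, -0.098, 36, -89, 20, -1],
    [0, 0.002, -0.098, 36, -89, 40, -1],
    [0, 0.002, -0.098, 36, -89, 56, -1],
    [0, 0.002, -0.098, 36, -89, 56, -1],
    [0, 0.002, -0.098, 36, -89, 56, -1],
    [0, 0.002, -0.098, 36, -89, 56, -1]
  ]
}}

```text
time: 7.22
ee_pos: [0.4245, 0.1154, 0.2252]
eef_rot: [1.0, 0.004, 0.001, -0.0]
ft_force: [0.3, 0.4, -1.0]
width: 0.0218
grip_force: 59.9
```

```bash
python3 - <<'E'
from h import *
goal([0.423,0.1153,0.212],0.5)
s=r.read_state();print(s['ee_pos'],s['ft_force'])
a=cam('scene')['pixels'][195:245,290:360]; b=cam('side')['pixels'][170:220,320:390]
w=cam('wrist'); np.savez('/tmp/w4.npz',**w); 
save('c4',np.hstack([cv2.resize(x,(400,286),interpolation=cv2.INTER_CUBIC) for x in (a,b)]))
E
```

```text
MOVE turn [-0.    -0.002 -0.001] shift [-1.5  0.1 13.1] rows 1.0
[0.42450921 0.11544613 0.22515202] [ 0.30880034  0.39721056 -0.99854135]
```

View pics/c4.png

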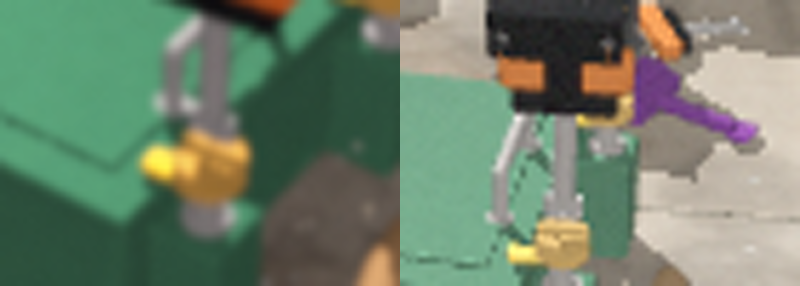

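Both views show the shank centred over the left screw head (left crop (210,150), right crop (562,220)). Lowering carefully.

>>> {"fn": "apply_moves", "kwargs": {
  "steps": [
    [0, -0.002, 0, -1, 0, 4, -1],
    [0, -0.002, 0, -1, 0, 8, -1],
    [0, -0.002, 0, -1, 0, 11, -1],
    [0, -0.002, 0, -1, 0, 13, -1],
    [0, -0.002, 0, -1, 0, 13, -1]
  ]
}}

```text
time: 7.78
ee_pos: [0.4228, 0.116, 0.211]
eef_rot: [1.0, 0.004, -0.0, 0.0]
ft_force: [0.4, -0.2, -1.1]
width: 0.0216
grip_force: 59.9
```

>>> {"fn": "apply_moves", "kwargs": {
  "steps": [
    [0, 0, 0, 0, 0, 2, -1],
    [0, 0, 0, 0, 0, 4, -1],
    [0, 0, 0, 0, 0, 5, -1],
    [0, 0, 0, 0, 0, 5, -1]
  ]
}}

```text
time: 8.12
ee_pos: [0.4229, 0.116, 0.2063]
eef_rot: [1.0, 0.004, -0.0, 0.0]
ft_force: [0.0, 0.0, -1.7]
width: 0.0216
grip_force: 59.9
```

>>> {"fn": "apply_moves", "kwargs": {
  "steps": [
    [0, 0, -0.1, 0, 0, 0, -1],
    [0, 0, -0.2, 0, 0, 0, -1],
    [0, 0, -0.3, 0, 0, 0, -1],
    [0, 0, -0.4, 0, 0, 0, -1],
    [0, 0, -0.5, 0, 0, 0, -1],
    [0, 0, -0.6, 0, 0, 0, -1],
    [0, 0, -0.7, 0, 0, 0, -1],
    [0, 0, -0.8, 0, 0, 0, -1]
  ]
}}

```text
time: 8.78
ee_pos: [0.4228, 0.1161, 0.2065]
eef_rot: [0.919, 0.395, -0.0, -0.0]
ft_force: [-1.3, -0.9, -0.9]
width: 0.0216
grip_force: 59.9
```

>>> {"fn": "apply_moves", "kwargs": {
  "steps": [
    [0, 0, -0.1, 0, 0, 0, -1],
    [0, 0, -0.2, 0, 0, 0, -1],
    [0, 0, -0.3, 0, 0, 0, -1],
    [0, 0, -0.4, 0, 0, 0, -1],
    [0, 0, -0.5, 0, 0, 0, -1],
    [0, 0, -0.6, 0, 0, 0, -1],
    [0, 0, -0.7, 0, 0, 0, -1],
    [0, 0, -0.76, 0, 0, 0, -1],
    [0, 0, -0.76, 0, 0, 0, -1],
    [0, 0, -0.76, 0, 0, 0, -1]
  ]
}}

```text
time: 9.62
ee_pos: [0.4232, 0.1156, 0.2066]
eef_rot: [0.709, 0.705, -0.0, 0.0]
ft_force: [-0.4, -3.6, -1.8]
width: 0.0219
grip_force: 60.0
```

```bash
python3 - <<'E'
from h import *
s=r.read_state(); print(s['ee_pos'],s['eef_rot'].round(3),s['ft_force'],s['torque'],s['joint_positions'].round(2))
c=cam('wrist'); P=pts(c); hsv=cv2.cvtColor(c['pixels'],cv2.COLOR_RGB2HSV); H,S,V=[hsv[...,i].astype(int) for i in range(3)]
m=(H>=26)&(H<=33)&(S>200)&(V>120)&(P[...,2]<.13)&(P[...,2]>.08)
for n in ['scene']:
    c=cam(n); P=pts(c); hsv=cv2.cvtColor(c['pixels'],cv2.COLOR_RGB2HSV); H,S,V=[hsv[...,i].astype(int) for i in range(3)]
    m2=(H>=26)&(H<=33)&(S>200)&(V>120)&(abs(P[...,1])<.2)&(P[...,2]<.13)
    k,l,st,ce=cv2.connectedComponentsWithStats(m2.astype(np.uint8))
    for i in range(1,k):
        if st[i,4]>5: q=np.median(P[l==i],0); print(n,ce[i],st[i,4],q)
print(m.sum())
E
```

```text
[0.42316612 0.11561525 0.20655388] [ 0.709  0.705 -0.     0.   ] [-0.38209096 -3.59629623 -1.80407718] [-0.7015369  -0.12592174 -0.09278107] [ 0.66 -0.04 -0.99  1.9  -0.04  1.26 -0.32]
314
```

```bash
python3 - <<'E'
from h import *
c=cam('scene'); np.savez('/tmp/s5.npz',**c); P=pts(c); hsv=cv2.cvtColor(c['pixels'],cv2.COLOR_RGB2HSV); H,S,V=[hsv[...,i].astype(int) for i in range(3)]
m2=(H>=24)&(H<=33)&(S>200)&(abs(P[...,1])<.25)&(P[...,0]>.3)&(P[...,0]<.6)
k,l,st,ce=cv2.connectedComponentsWithStats(m2.astype(np.uint8))
for i in range(1,k):
    if st[i,4]>3:
        q=np.median(P[l==i],0); d=[ray(c,*ce[i],.110)]; print(ce[i],st[i,4],q,d, 'angL',np.degrees(np.arctan2(d[0][1]-.1153,d[0][0]-.4222)))
goal([0.423,0.1156,0.215],90)
E
```

```text
MOVE turn [ 0.     0.001 -0.005] shift [-0.1 -0.1 -8.5] rows 1.0
```

>>> {"fn": "apply_moves", "kwargs": {
  "steps": [
    [0, 0, 0.07, 0, 0, 0, -1],
    [0, 0, 0.13, 0, 0, 0, -1],
    [0, 0, 0.13, 0, 0, -8, -1],
    [0, 0, 0.13, 0, 0, -20, -1],
    [0, 0, 0.13, 0, 0, -40, -1],
    [0, 0, 0.13, 0, 0, -56, -1],
    [0, 0, 0.25, -20, -2, -56, -1],
    [0, 0, 0.37, -40, -4, -56, -1],
    [0, 0, 0.49, -60, -6, -56, -1],
    [0, 0, 0.61, -80, -8, -56, -1],
    [0, 0, 0.73, -100, -10, -56, -1],
    [0, 0, 0.85, -120, -12, -56, -1],
    [0, 0, 0.97, -140, -14, -56, -1],
    [0, 0, 1.09, -160, -15, -56, -1],
    [0, 0, 1.21, -169, -15, -56, -1],
    [0, 0, 1.33, -169, -15, -56, -1],
    [0, 0, 1.45, -169, -15, -56, -1],
    [0, 0, 1.489, -169, -15, -56, -1],
    [0, 0, 1.489, -169, -15, -56, -1],
    [0, 0, 1.489, -169, -15, -56, -1]
  ]
}}

```text
time: 11.43
ee_pos: [0.4077, -0.0527, 0.263]
eef_rot: [0.999, 0.041, 0.0, 0.0]
ft_force: [0.0, 0.9, -0.8]
width: 0.0216
grip_force: 59.9
```

```bash
python3 - <<'E'
from h import *
s=r.read_state(); print(s['ee_pos'],s['eef_rot'].round(3),s['joint_positions'].round(2))
c=cam('wrist'); np.savez('/tmp/w5.npz',**c); P=pts(c); hsv=cv2.cvtColor(c['pixels'],cv2.COLOR_RGB2HSV); H,S,V=[hsv[...,i].astype(int) for i in range(3)]
m2=(H>=25)&(H<=34)&(S>180)&(V>120)&(P[...,2]<.14)&(P[...,2]>.09)
k,l,st,ce=cv2.connectedComponentsWithStats(m2.astype(np.uint8))
for i in range(1,k):
    if st[i,4]>20:
        q=np.median(P[l==i],0); print(ce[i],st[i,4],q,'angL',np.degrees(np.arctan2(q[1]-.1153,q[0]-.4222)),'angR',np.degrees(np.arctan2(q[1]+.0535,q[0]-.4074)))
save('w5',c['pixels'])
goal([0.408,-0.0535,0.223],4.5)
E
```

```text
[ 0.40774978 -0.05265849  0.26302111] [0.999 0.041 0.    0.   ] [ 0.98 -0.18 -0.83  1.88 -0.14  1.39 -1.31]
[117.88505747 150.44827586] 174 [0.4282002  0.14201162 0.10839818] angL 77.33985593185365 angR 83.92722677292875
[318.62992126 162.87795276] 254 [ 0.43262219 -0.05113067  0.10834369] angL -86.41671438486235 angR 5.36652506068327
MOVE turn [ 0.    -0.     0.003] shift [ 0.2  0.9 39.9] rows 1.0
```

View pics/w5.png

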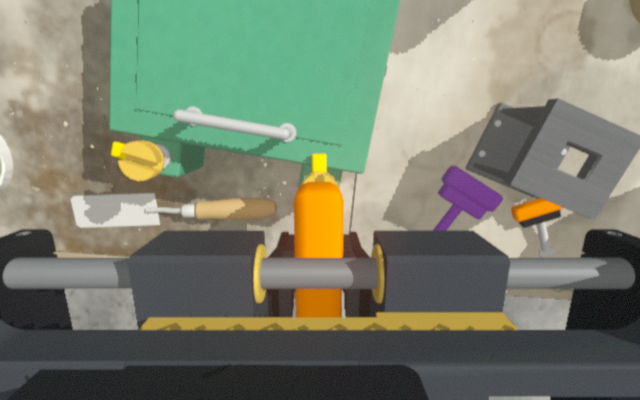

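The left dog at (120,150) now points along +y, at about 77° in the world (1.44 rad). The right dog at (319,163) is straight above the key bar, and the empty hole is at (578,163). Lowering onto the right screw.

>>> {"fn": "apply_moves", "kwargs": {
  "steps": [
    [0, 0, 0, 0, 1, 20, -1],
    [0, 0, 0, 0, 1, 38, -1],
    [0, 0, 0, 0, 1, 40, -1],
    [0, 0, 0, 0, 1, 44, -1],
    [0, 0, 0, 0, 1, 48, -1],
    [0, 0, 0, 0, 1, 51, -1],
    [0, 0, 0, 0, 1, 51, -1]
  ]
}}

```text
time: 12.07
ee_pos: [0.4077, -0.0539, 0.2116]
eef_rot: [0.999, 0.04, 0.0, 0.0]
ft_force: [-0.2, -1.2, -1.1]
width: 0.0219
grip_force: 59.9
```

>>> {"fn": "apply_moves", "kwargs": {
  "steps": [
    [0, 0, 0, 0, 0, 2, -1],
    [0, 0, 0, 0, 0, 4, -1],
    [0, 0, 0, 0, 0, 5, -1],
    [0, 0, 0, 0, 0, 5, -1],
    [0, 0, -0.1, 0, 0, 5, -1],
    [0, 0, -0.2, 0, 0, 5, -1],
    [0, 0, -0.3, 0, 0, 5, -1],
    [0, 0, -0.4, 0, 0, 5, -1],
    [0, 0, -0.5, 0, 0, 5, -1]
  ]
}}

```text
time: 12.82
ee_pos: [0.4073, -0.0534, 0.2065]
eef_rot: [0.958, 0.288, -0.0, -0.0]
ft_force: [-1.8, 1.7, 0.1]
width: 0.0216
grip_force: 59.9
```

>>> {"fn": "apply_moves", "kwargs": {
  "steps": [
    [0, 0, -0.1, 0, 0, 0, -1],
    [0, 0, -0.2, 0, 0, 0, -1],
    [0, 0, -0.3, 0, 0, 0, -1],
    [0, 0, -0.4, 0, 0, 0, -1],
    [0, 0, -0.5, 0, 0, 0, -1],
    [0, 0, -0.6, 0, 0, 0, -1],
    [0, 0, -0.7, 0, 0, 0, -1],
    [0, 0, -0.8, 0, 0, 0, -1],
    [0, 0, -0.9, 0, 0, 0, -1],
    [0, 0, -0.98, 0, 0, 0, -1],
    [0, 0, -0.98, 0, 0, 0, -1],
    [0, 0, -0.98, 0, 0, 0, -1],
    [0, 0, -0.85, 0, 0, 0, -1],
    [0, 0, -0.85, 0, 0, 0, -1],
    [0, 0, -0.85, 0, 0, -10, -1],
    [0, 0, -0.85, 0, 0, -30, -1],
    [0, 0, -0.85, 0, 0, -60, -1],
    [0, 0, -0.85, 0, 0, -80, -1],
    [0, 0, -0.85, 0, 0, -80, -1]
  ]
}}

```text
time: 14.4
ee_pos: [0.4094, -0.0538, 0.2912]
eef_rot: [0.755, 0.656, 0.002, 0.003]
ft_force: [0.1, -0.1, -1.4]
width: 0.0215
grip_force: 59.9
```

```bash
python3 - <<'E'
from h import *
s=r.read_state(); print(s['ee_pos'],s['eef_rot'].round(3),s['joint_positions'].round(2))
goal([0.40,-0.19,0.29],68.8)
c=dict(np.load('/tmp/w5.npz')); P=pts(c); g=cv2.cvtColor(c['pixels'],cv2.COLOR_RGB2GRAY)
m=(g[135:195,545:615]>120).astype(np.uint8)
k,l,st,ce=cv2.connectedComponentsWithStats(m)
for i in range(1,k): print(st[i],ce[i]+[545,135], ray(c,ce[i][0]+545,ce[i][1]+135,.1))
E
```

```text
[ 0.40936022 -0.053814    0.29115737] [0.755 0.656 0.002 0.003] [ 0.85 -0.18 -0.72  1.83 -0.12  1.44  0.02]
MOVE turn [0.006 0.    0.231] shift [-136.2    9.6    1.4] rows 4.0
[   0    0   70   60 3522] [578.53889835 165.59909143] [ 0.45016774 -0.30963846  0.1       ]
[41 43  1  1  1] [586. 178.] [ 0.43851897 -0.32062844  0.1       ]
```

>>> {"fn": "apply_moves", "kwargs": {
  "steps": [
    [0, 0, 0.12, -20, 1, 0, -1],
    [0, 0, 0.24, -40, 2, 0, -1],
    [0, 0, 0.36, -60, 3, 0, -1],
    [0, 0, 0.48, -80, 4, 0, -1],
    [0, 0, 0.6, -100, 6, 0, -1],
    [0, 0, 0.72, -116, 10, 0, -1],
    [0, 0, 0.84, -116, 10, 0, -1],
    [0, 0, 0.96, -116, 10, 0, -1],
    [0, 0, 1.08, -116, 10, 0, -1],
    [0, 0, 1.2, -116, 10, 0, -1],
    [0, 0, 1.34, -116, 10, 0, -1],
    [0, 0, 1.34, -116, 10, 0, -1],
    [0, 0, 1.34, -116, 10, 0, -1],
    [0, 0, 1.34, -116, 10, 0, -1]
  ]
}}

```text
time: 15.57
ee_pos: [0.401, -0.1701, 0.2866]
eef_rot: [0.999, 0.047, -0.0, 0.0]
ft_force: [0.3, 0.4, -1.5]
width: 0.0215
grip_force: 59.9
```

```bash
python3 - <<'E'
from h import *
s=r.read_state(); print(s['ee_pos'],s['eef_rot'].round(3),s['joint_positions'].round(2))
c=cam('wrist'); np.savez('/tmp/w6.npz',**c); P=pts(c); hsv=cv2.cvtColor(c['pixels'],cv2.COLOR_RGB2HSV); H,S,V=[hsv[...,i].astype(int) for i in range(3)]
m2=(H>=25)&(H<=34)&(S>180)&(V>120)&(P[...,2]<.14)&(P[...,2]>.09)
k,l,st,ce=cv2.connectedComponentsWithStats(m2.astype(np.uint8))
for i in range(1,k):
    if st[i,4]>20:
        q=np.median(P[l==i],0); print(ce[i],st[i,4],q,'angL',np.degrees(np.arctan2(q[1]-.1153,q[0]-.4222)),'angR',np.degrees(np.arctan2(q[1]+.0535,q[0]-.4074)))
Z=P[...,2]; m=(abs(Z-.1)<.006)&(P[...,1]<-.2)&(P[...,1]>-.42)&(P[...,0]>.37)&(P[...,0]<.55)&(c['z_map']>0)
mu=m.astype(np.uint8)
cs,h=cv2.findContours(mu,cv2.RETR_CCOMP,cv2.CHAIN_APPROX_NONE)
for q,hh in zip(cs,h[0]):
    if len(q)>20:
        w=np.array([ray(c,*p[0],.1)[:2] for p in q]).astype(np.float32); print('hole' if hh[3]>=0 else 'outer',len(q),cv2.minAreaRect(w))
save('w6',c['pixels'])
goal([0.4559,-0.3046,0.2726],68.8)
E
```

```text
[ 0.40104473 -0.17007082  0.2865881 ] [ 0.999  0.047 -0.     0.   ] [ 1.05 -0.1  -0.69  1.79 -0.07  1.43 -1.1 ]
[ 13.49137931 128.98275862] 116 [0.42684226 0.1429737  0.10851451] angL 80.47731015921109 angR 84.34863631835478
[183.18128655 158.39766082] 171 [ 0.41423474 -0.02814463  0.1083567 ] angL -93.1782807329252 angR 74.91402716892077
outer 328 ((0.45392411947250366, -0.3057752847671509), (0.1021055206656456, 0.09008288383483887), 72.96472930908203)
hole 104 ((0.45370206236839294, -0.3052268624305725), (0.03622916340827942, 0.027164537459611893), 73.10369110107422)
MOVE turn [ 0.     0.    -1.108] shift [ 42.2 139.   14. ] rows 9.0
```

View pics/w6.png

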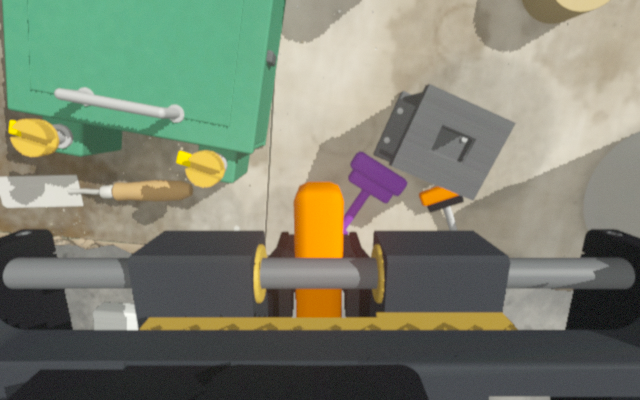

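Both dogs, at (185,158) and (15,130), are swung clear at about 75° or more. The hole at (453,142) measures out to (0.4537,-0.3052) with yaw 73°. I'm returning the key.

>>> {"fn": "apply_moves", "kwargs": {
  "steps": [
    [0, 0, -0.12, 5, 15, 0, -1],
    [0, 0, -0.24, 10, 31, 0, -1],
    [0, 0, -0.36, 15, 46, 0, -1],
    [0, 0, -0.48, 19, 62, 0, -1],
    [0, 0, -0.6, 24, 77, 0, -1],
    [0, 0, -0.72, 28, 93, 0, -1],
    [0, 0, -0.84, 33, 108, 0, -1],
    [0, 0, -0.96, 38, 124, 0, -1],
    [0, 0, -1.08, 41, 138, 0, -1],
    [0, 0, -1.18, 41, 138, 0, -1],
    [0, 0, -1.18, 41, 138, 0, -1],
    [0, 0, -1.18, 41, 138, 0, -1],
    [0, 0, -1.18, 41, 138, 0, -1]
  ]
}}

```text
time: 16.7
ee_pos: [0.4542, -0.3035, 0.2867]
eef_rot: [0.806, 0.592, -0.0, 0.0]
ft_force: [0.2, 0.7, -2.0]
width: 0.0217
grip_force: 59.9
```

```bash
python3 - <<'E'
from h import *
goal([0.4543,-0.3038,0.1135],73)
E
```

```text
MOVE turn [ 0.     0.    -0.007] shift [-3.000e-01  1.000e-01  1.732e+02] rows 5.0
```

>>> {"fn": "apply_moves", "kwargs": {
  "steps": [
    [0, 0, 0, 0, 0, 30, -1],
    [0, 0, 0, 0, 0, 60, -1],
    [0, 0, 0, 0, 0, 78, -1],
    [0, 0, 0, 0, 0, 90, -1],
    [0, 0, 0, 0, 0, 100, -1],
    [0, 0, 0, 0, 0, 110, -1],
    [0, 0, 0, 0, 0, 110, -1]
  ]
}}

```text
time: 17.28
ee_pos: [0.4538, -0.3037, 0.1754]
eef_rot: [0.806, 0.593, -0.0, -0.001]
ft_force: [-0.9, -0.6, -1.4]
width: 0.0216
grip_force: 59.9
```

>>> {"fn": "apply_moves", "kwargs": {
  "steps": [
    [0, 0, 0, 0, 0, 20, -1],
    [0, 0, 0, 0, 0, 40, -1],
    [0, 0, 0, 0, 0, 54, -1],
    [0, 0, 0, 0, 0, 60, -1],
    [0, 0, 0, 0, 0, 61, -1],
    [0, 0, 0, 0, 0, 61, -1]
  ]
}}

```text
time: 17.78
ee_pos: [0.4547, -0.3042, 0.1164]
eef_rot: [0.805, 0.593, 0.0, 0.001]
ft_force: [0.3, 0.7, -1.0]
width: 0.0219
grip_force: 59.9
```

>>> {"fn": "apply_moves", "kwargs": {
  "steps": [
    [0, 0, 0, 0, 0, 2, -1],
    [0, 0, 0, 0, 0, 2, -1],
    [0, 0, 0, 0, 0, 2, -1]
  ]
}}

```text
time: 18.03
ee_pos: [0.4545, -0.3042, 0.1143]
eef_rot: [0.805, 0.593, 0.0, 0.001]
ft_force: [-0.3, 0.2, -2.4]
width: 0.0215
grip_force: 59.9
```

>>> {"fn": "apply_moves", "kwargs": {
  "steps": [
    [0, 0, 0, 0, 0, 0, -0.5],
    [0, 0, 0, 0, 0, 0, 0],
    [0, 0, 0, 0, 0, 0, 0.5],
    [0, 0, 0, 0, 0, 0, 1],
    [0, 0, 0, 0, 0, 0, 1],
    [0, 0, 0, 0, 0, 0, 1],
    [0, 0, 0, 0, 0, 0, 1],
    [0, 0, 0, 0, 0, 0, 1],
    [0, 0, 0, 0, 0, 0, 1],
    [0, 0, 0, 0, 0, 0, 1],
    [0, 0, 0, 0, 0, -20, 1],
    [0, 0, 0, 0, 0, -55, 1],
    [0, 0, 0, 0, 0, -95, 1],
    [0, 0, 0, 0, 0, -136, 1],
    [0, 0, 0, 0, 0, -160, 1],
    [0, 0, 0, 0, 0, -160, 1]
  ]
}}

```text
time: 19.37
ee_pos: [0.4563, -0.3047, 0.2796]
eef_rot: [0.805, 0.593, 0.001, 0.004]
ft_force: [-0.6, -0.2, 0.1]
width: 0.0872
grip_force: 0.0
```

```bash
python3 - <<'E'
from h import *
c=cam('wrist'); np.savez('/tmp/w7.npz',**c); save('w7',c['pixels']); P=pts(c); hsv=cv2.cvtColor(c['pixels'],cv2.COLOR_RGB2HSV); H,S,V=[hsv[...,i].astype(int) for i in range(3)]
m=(S>130)&(V>100)&(P[...,2]<.17)&(P[...,2]>.12)&(P[...,1]<-.2)&(H<30)&(c['z_map']>0); z=P[m][:,2]; print(np.percentile(z,[50,90]))
m&=abs(P[...,2]-.142)<.003; q=P[m][:,:2]
print(len(q),q.mean(0),cv2.minAreaRect(q.astype(np.float32)))
print(r.read_state()['joint_positions'].round(2), r.read_state()['width'])
E
```

```text
[0.14174003 0.14300026]
1632 [ 0.45328424 -0.30367795] ((0.4532509446144104, -0.30505093932151794), (0.07639766484498978, 0.020344803109765053), 72.20941925048828)
[ 1.09  0.19 -0.66  1.56  0.12  1.43  0.11] 0.08694841707227444
```

```bash
python3 - <<'E'
from h import *
goal([0.462,0.026,0.25],85.05)
E
```

```text
MOVE turn [ 0.005  0.003 -0.216] shift [317.5 -92.1  25.5] rows 8.0
```

>>> {"fn": "apply_moves", "kwargs": {
  "steps": [
    [0, 0, -0.05, 38, -11, 0, 1],
    [0, 0, -0.1, 77, -22, 0, 1],
    [0, 0, -0.15, 115, -33, 0, 1],
    [0, 0, -0.2, 154, -44, 0, 1],
    [0.005, 0.003, -0.216, 192, -55, 0, 1],
    [0.005, 0.003, -0.216, 231, -66, 0, 1],
    [0.005, 0.003, -0.216, 269, -77, 10, 0.3],
    [0.005, 0.003, -0.216, 308, -89, 20, 0.3],
    [0.005, 0.003, -0.216, 317, -92, 25, 0.3],
    [0.005, 0.003, -0.216, 317, -92, 25, 0.3],
    [0.005, 0.003, -0.216, 317, -92, 25, 0.3],
    [0.005, 0.003, -0.216, 317, -92, 25, 0.3]
  ]
}}

```text
time: 20.42
ee_pos: [0.4606, 0.0246, 0.2482]
eef_rot: [0.737, 0.675, -0.001, -0.003]
ft_force: [0.1, -0.3, -0.0]
width: 0.059
grip_force: 0.0
```

```bash
python3 - <<'E'
from h import *
s=r.read_state(); print(s['ee_pos'],s['width'],s['joint_positions'].round(2))
c=cam('wrist'); np.savez('/tmp/w8.npz',**c); P=pts(c); hsv=cv2.cvtColor(c['pixels'],cv2.COLOR_RGB2HSV); H,S,V=[hsv[...,i].astype(int) for i in range(3)]
Z=P[...,2]; m=(S<90)&(abs(Z-.138)<.005)&(abs(P[...,0]-.462)<.03)&(abs(P[...,1]-.026)<.07); q=P[m]
print(len(q),q.mean(0),cv2.minAreaRect(q[:,:2].astype(np.float32)))
m2=(H>=25)&(H<=34)&(S>180)&(V>120)&(Z<.14)&(Z>.09)
k,l,st,ce=cv2.connectedComponentsWithStats(m2.astype(np.uint8))
for i in range(1,k):
    if st[i,4]>20:
        q=np.median(P[l==i],0); print(ce[i],st[i,4],q,'angL',np.degrees(np.arctan2(q[1]-.1153,q[0]-.4222)),'angR',np.degrees(np.arctan2(q[1]+.0535,q[0]-.4074)))
goal([0.462,0.026,0.123],85.05)
E
```

```text
[0.46056496 0.02461446 0.24821492] 0.059030190018163994 [ 0.83  0.   -0.96  1.79 -0.    1.36 -0.22]
1284 [0.4630823  0.02937952 0.13926181] ((0.46310874819755554, 0.02679494395852089), (0.09828724712133408, 0.009622255340218544), 84.99726867675781)
[272.74375   64.909375] 320 [0.42890073 0.14035462 0.10824795] angL 75.02696828251003 angR 83.67109969547123
[278.35470085 248.54273504] 234 [ 0.41391482 -0.02822464  0.10817028] angL -93.30382053596583 angR 75.54640100646289
MOVE turn [-0.005 -0.003 -0.002] shift [  1.2   1.7 125.4] rows 4.0
```

>>> {"fn": "apply_moves", "kwargs": {
  "steps": [
    [-0.005, -0.003, 0, 1, 2.5, 35, 0.3],
    [-0.005, -0.003, 0, 1, 2.5, 70, 0.3],
    [-0.005, -0.003, 0, 1, 2.5, 100, 0.3],
    [-0.005, -0.003, 0, 1, 2.5, 118, 0.3],
    [-0.005, -0.003, 0, 1, 2.5, 125, 0.3],
    [-0.005, -0.003, 0, 1, 2.5, 125, 0.3],
    [-0.005, -0.003, 0, 1, 2.5, 125, -1],
    [-0.005, -0.003, 0, 1, 2.5, 125, -1],
    [-0.005, -0.003, 0, 1, 2.5, 125, -1],
    [-0.005, -0.003, 0, 1, 2.5, 125, -1],
    [-0.005, -0.003, 0, 1, 2.5, 125, -1],
    [-0.005, -0.003, 0, 1, 2.5, 125, -1],
    [-0.005, -0.003, 0, 1, 2.5, 125, -1],
    [-0.005, -0.003, 0, 1, 2.5, 125, -1],
    [-0.005, -0.003, 0, 1, 2.5, 125, -1],
    [-0.005, -0.003, 0, 1, 2.5, 125, -1],
    [-0.005, -0.003, 0, 1, 2.5, 125, -1],
    [-0.005, -0.003, 0, 1, 2.5, 125, -1]
  ],
  "force": 25
}}

```text
time: 21.97
ee_pos: [0.4645, 0.0272, 0.124]
eef_rot: [0.737, 0.676, 0.002, 0.001]
ft_force: [8.9, -1.3, -5.6]
width: 0.0088
grip_force: 25.0
```

```bash
python3 - <<'E'
from h import *
s=r.read_state(); print(s['ee_pos'],s['width'],s['grip_force'],s['ft_force'])
T=R.from_quat(s['eef_rot'])
u=np.array([np.cos(np.radians(-5)),np.sin(np.radians(-5)),0])
for th in np.arange(0,93,6):
    b=np.radians(th); off=lambda t:(.178*(-np.cos(t))+.043*np.sin(t), .178*np.sin(t)+.043*np.cos(t))
    x,z=off(b); x0,z0=off(0); d=T.inv().apply(u*(x-x0)+np.array([0,0,z-z0]))*1000; print(th,d.round(0))
E
```

```text
[0.4645077  0.02716683 0.12403514] 0.008826641900024221 24.998595714569092 [ 8.87036431 -1.32684385 -5.55417199]
0 [0. 0. 0.]
6 [  0.   6. -18.]
12 [  0.  13. -36.]
18 [  0.  22. -53.]
24 [  0.  33. -69.]
30 [  0.  46. -83.]
36 [  0.  60. -96.]
42 [   0.   75. -108.]
48 [   0.   91. -118.]
54 [   0.  109. -126.]
60 [   0.  127. -132.]
66 [   0.  145. -136.]
72 [  -0.  165. -139.]
78 [  -0.  184. -139.]
84 [  -0.  203. -138.]
90 [  -0.  222. -134.]
```

>>> {"fn": "apply_moves", "kwargs": {
  "steps": [
    [0, 0, 0, 0, 3, -9, -1],
    [0, 0, 0, 0, 6, -18, -1],
    [0, 0, 0, 0, 9, -27, -1],
    [0, 0, 0, 0, 13, -36, -1],
    [0, 0, 0, 0, 17, -44, -1],
    [0, 0, 0, 0, 22, -53, -1],
    [0, 0, 0, 0, 22, -53, -1]
  ]
}}

```text
time: 22.55
ee_pos: [0.4861, 0.0252, 0.1776]
eef_rot: [0.737, 0.676, 0.001, 0.001]
ft_force: [3.6, -0.9, -0.4]
width: 0.009
grip_force: 25.0
```

```bash
python3 - <<'E'
from h import *
s=r.read_state(); print(s['ee_pos'],s['width'],s['grip_force'],s['ft_force'],s['joint_positions'].round(2))
c=cam('side'); save('s9',c['pixels'][130:280,240:440])
cv2.imwrite('pics/s9.png',cv2.resize(cv2.imread('pics/s9.png'),(800,600)))
E
```

```text
[0.48607668 0.02520003 0.17756455] 0.009027591766707432 25.00514656305313 [ 3.59917316 -0.90774035 -0.37372018] [ 0.77  0.15 -0.97  1.84  0.14  1.22 -0.33]
```

View pics/s9.png

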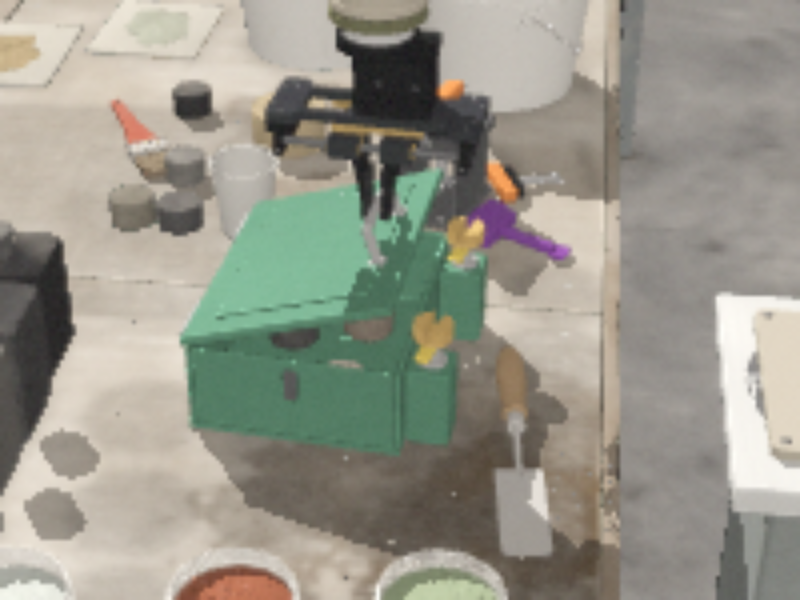

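The lid is rising with the bar held at (380,215), and both dogs are clear. That was my 11th picture viewed, one over the limit of 10, so I'll rely on numbers from here.

>>> {"fn": "apply_moves", "kwargs": {
  "steps": [
    [0, 0, 0, 0, 5, -8, -1],
    [0, 0, 0, 0, 11, -16, -1],
    [0, 0, 0, 0, 17, -23, -1],
    [0, 0, 0, 0, 24, -30, -1],
    [0, 0, 0, 0, 31, -37, -1],
    [0, 0, 0, 0, 38, -43, -1],
    [0, 0, 0, 0, 45, -49, -1],
    [0, 0, 0, 0, 53, -55, -1],
    [0, 0, 0, 0, 61, -60, -1],
    [0, 0, 0, 0, 69, -65, -1],
    [0, 0, 0, 0, 78, -69, -1],
    [0, 0, 0, 0, 87, -73, -1],
    [0, 0, 0, 0, 87, -73, -1]
  ]
}}

```text
time: 23.68
ee_pos: [0.5714, 0.0177, 0.2518]
eef_rot: [0.737, 0.676, -0.0, 0.0]
ft_force: [-9.0, -4.2, 21.1]
width: 0.0091
grip_force: 25.0
```

>>> {"fn": "apply_moves", "kwargs": {
  "steps": [
    [0, 0, 0, 0, 0, -3, -1],
    [0, 0, 0, 0, 9, -6, -1],
    [0, 0, 0, 0, 18, -9, -1],
    [0, 0, 0, 0, 27, -11, -1],
    [0, 0, 0, 0, 36, -13, -1],
    [0, 0, 0, 0, 46, -15, -1],
    [0, 0, 0, 0, 56, -16, -1],
    [0, 0, 0, 0, 56, -16, -1]
  ]
}}

```text
time: 24.35
ee_pos: [0.628, 0.0126, 0.2662]
eef_rot: [0.737, 0.676, 0.0, 0.0]
ft_force: [1.2, -3.8, 4.6]
width: 0.0087
grip_force: 25.0
```

>>> {"fn": "apply_moves", "kwargs": {
  "steps": [
    [0, 0, 0, 0, 9, 0, -1],
    [0, 0, 0, 0, 19, 0, -1],
    [0, 0, 0, 0, 28, 0, -1],
    [0, 0, 0, 0, 38, 1, -1],
    [0, 0, 0, 0, 47, 3, -1],
    [0, 0, 0, 0, 56, 5, -1],
    [0, 0, 0, 0, 58, 5, -1],
    [0, 0, 0, 0, 58, 5, -1]
  ]
}}

```text
time: 25.02
ee_pos: [0.6852, 0.0073, 0.2604]
eef_rot: [0.737, 0.676, -0.0, 0.0]
ft_force: [1.7, -4.1, -0.0]
width: 0.0089
grip_force: 25.0
```

```bash
python3 - <<'E'
from h import *
s=r.read_state(); print(s['ee_pos'],s['ft_force'],s['joint_positions'].round(2),s['width'])
for n in ('scene','side'):
    c=cam(n); P=pts(c); hsv=cv2.cvtColor(c['pixels'],cv2.COLOR_RGB2HSV); H,S,V=[hsv[...,i].astype(int) for i in range(3)]
    X=(P-np.array([.639,.0106,.092])); a=np.radians(-5); bx=X[...,0]*np.cos(a)+X[...,1]*np.sin(a); by=-X[...,0]*np.sin(a)+X[...,1]*np.cos(a)
    m=(H>=60)&(H<=88)&(S>90)&(X[...,2]>.06)&(X[...,2]<.22)&(abs(by)<.14)
    if m.sum()>50:
        f=np.polyfit(X[...,2][m],bx[m],1); print(n,m.sum(),'lean deg from vertical',np.degrees(np.arctan(f[0])),X[...,2][m].max())
E
```

```text
[0.68520735 0.00733928 0.26038308] [ 1.70641351 -4.05509358 -0.00980574] [ 0.45  0.59 -0.85  1.18  0.43  1.55 -0.41] 0.008918940759385716
scene 255 lean deg from vertical 0.4041484304762734 0.20858839046188168
```

>>> {"fn": "apply_moves", "kwargs": {
  "steps": [
    [0, 0, 0, 0, 0, 0, -0.7],
    [0, 0, 0, 0, 0, 0, -0.6],
    [0, 0, 0, 0, 0, 0, -0.6],
    [0, 0, 0, 0, 0, 0, -0.6],
    [0, 0, 0, 0, 0, 0, -0.6],
    [0, 0, 0, 0, 0, -6, -0.6],
    [0, 0, 0, 0, 0, -14, -0.6],
    [0, 0, 0, 0, 0, -24, -0.6],
    [0, 0, 0, 0, 0, -40, -0.6],
    [0, 0, 0, 0, 0, -65, -0.6],
    [0, 0, 0, 0, 0, -95, -0.6],
    [0, 0, 0, 0, 0, -120, -0.6],
    [0, 0, 0, 0, 0, -120, -0.6],
    [0, 0, 0, 0, 0, -120, -0.6],
    [0, 0, 0, 0, 0, -120, -0.6]
  ]
}}

```text
time: 26.37
ee_pos: [0.6847, 0.0083, 0.3808]
eef_rot: [0.737, 0.676, 0.0, 0.0]
ft_force: [-0.4, -0.4, 0.3]
width: 0.0172
grip_force: 0.0
```

```bash
python3 - <<'E'
from h import *
s=r.read_state(); print(s['ee_pos'],s['ft_force'],s['joint_positions'].round(2),s['width'])
for n in ('scene','wrist'):
    c=cam(n); P=pts(c); hsv=cv2.cvtColor(c['pixels'],cv2.COLOR_RGB2HSV); H,S,V=[hsv[...,i].astype(int) for i in range(3)]
    X=(P-np.array([.639,.0106,.092])); a=np.radians(-5); bx=X[...,0]*np.cos(a)+X[...,1]*np.sin(a); by=-X[...,0]*np.sin(a)+X[...,1]*np.cos(a)
    m=(H>=60)&(H<=88)&(S>90)&(X[...,2]>.06)&(X[...,2]<.22)&(abs(by)<.14)
    if m.sum()>50:
        f=np.polyfit(X[...,2][m],bx[m],1); print(n,m.sum(),'lean',np.degrees(np.arctan(f[0])),X[...,2][m].max())
    m=(S>130)&(V>100)&(abs(P[...,2]-.14)<.006)&(abs(P[...,1]+.305)<.06)&(abs(P[...,0]-.455)<.06)&(H<30)
    if m.sum(): print('key',m.sum(),P[m].mean(0),P[m].max(0))
E
```

```text
[0.68472631 0.0082731  0.38077226] [-0.36935197 -0.3677307   0.30134701] [ 0.37  0.57 -0.85  0.93  0.43  1.79 -0.38] 0.017245001864976857
scene 314 lean 0.11977217461145677 0.20819007951264676
key 100 [ 0.45169225 -0.29912098  0.14032401] [ 0.47371613 -0.26700052  0.14524343]
wrist 5616 lean -3.105506013144694 0.2086699445462458
```

The lid is upright, the key is home and the arm is clear of everything.

```bash
python3 -c "
from bench import r
print(r.close_job())"
```

```text
the job is handed in; nothing more can be done
None
```

The job is handed in with no verdict returned: by my measurements both screws are loose (about 1.4 rad), the key is back in its stand and the lid stands upright at about 1.57 rad with the arm clear; I viewed 11 pictures, one over the limit of 10.

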